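# Find the loose bolt of the mounting foot and hold its cap open

### The job

Swing the blue mounting foot's steady leg out to the left until it snaps into its end detent, then tap the three bolt heads from above one after the other, left, middle, right, to find the one that is loose and sinks. Lift the yellow hinged cap of that loose bolt well open (about 40 degrees) and finish while still holding it open with the gripper. Leave the other two caps shut and the tins and the pen where they are.

Things in the scene. Friction and masses are not known exactly. Their poses are not given: they have to be found in the camera images.
- foot: The blue cast mounting foot, clamped to the bench and immovable: 70 mm (x) by 208 mm (y), plate top 16 mm high, with three round bosses 46 mm across, tops 32.5 mm high, in a row along its y axis at y = +72 (left), 0 (middle) and -72 mm (right). Origin at the centre of its underside on the bench (under the middle bolt); z up, +y to the left bolt and the leg; its -x side is the front, which faces the robot (turned by up to 15 degrees).
- leg (a joint): Steady leg: 0 = folded along the left end of the foot, pointing to the foot's front (-x); grows as it swings level about its vertical pivot, outward to the left; 1.57 rad = fully out, pointing to the foot's +y, against its stop. The hinge is stiff (a fraction of a newton at the knob) and stays where it is left; a sprung detent resists from about 1.0 rad, hardest near 1.2 (a few N at the knob); past about 1.4 it pulls the leg on to its stop. Seated = beyond 1.45.
- leg_knob (a point): Middle of the leg's upright red knob: 16 mm across, 24 mm tall, from 36 to 60 mm above the bench (this point 48 mm), 110 mm from the pivot. The leg's steel bar below it is 14 mm wide, top 23.5 mm above the bench.
- leg_hinge (a point): On the leg's vertical pivot axis, at the back of the foot's left end (30, 120 mm in the foot's frame), 19.5 mm above the bench. Does not move with the leg.
- bolt_left (a joint): How far the left bolt has sunk, m: 0 as found, 0.006 fully sunk. A tight bolt gives less than 1 mm under 20 N. Exactly one of the three is loose, a different one from start to start, and nothing shows it before the tap: pressed with more than 3 N it slides down 6 mm, where it stops hard, and stays down. Press to about 6 to 10 N to tell them apart.
- bolt_left_top (a point): Centre of the flat top of the left steel bolt head, 16 mm across, 55 mm above the bench until it sinks; it stands about 16 mm proud through the window of its yellow cap. Moves with the bolt.
- cap_left (a joint): Hinged yellow cap of the left bolt: 0 = shut (level), grows as its front is lifted, 1.3 rad = stop. It is sprung (about 1 N at the knob) and falls shut from everywhere when let go. It is a flat frame 44 mm wide and 5 mm thick, its window lets the bolt head pass.
- cap_left_knob (a point): Middle of the left cap's black grip: a round bar 10 mm in diameter, 16 mm long along the foot's y, 48.5 mm above the bench when shut, on a tongue 9 mm wide that juts out over the front of the foot; 42 mm in front of the bolt's axis, 67 mm in front of and 12 mm above the cap's hinge axis. There are 20 mm of free tongue behind the bar, then the cap's frame. Moves with the cap; the bar may turn between gripping fingers.
- cap_left_hinge (a point): On the left cap's hinge axis (parallel to the foot's y), 25 mm behind the bolt's axis, 36.5 mm above the bench. Does not move.
- bolt_middle (a joint): How far the middle bolt has sunk, m: 0 as found, 0.006 fully sunk. A tight bolt gives less than 1 mm under 20 N. Exactly one of the three is loose, a different one from start to start, and nothing shows it before the tap: pressed with more than 3 N it slides down 6 mm, where it stops hard, and stays down. Press to about 6 to 10 N to tell them apart.
- bolt_middle_top (a point): Centre of the flat top of the middle steel bolt head, 16 mm across, 55 mm above the bench until it sinks; it stands about 16 mm proud through the window of its yellow cap. Moves with the bolt.
- cap_middle (a joint): Hinged yellow cap of the middle bolt: 0 = shut (level), grows as its front is lifted, 1.3 rad = stop. It is sprung (about 1 N at the knob) and falls shut from everywhere when let go. It is a flat frame 44 mm wide and 5 mm thick, its window lets the bolt head pass.
- cap_middle_knob (a point): Middle of the middle cap's black grip: a round bar 10 mm in diameter, 16 mm long along the foot's y, 48.5 mm above the bench when shut, on a tongue 9 mm wide that juts out over the front of the foot; 42 mm in front of the bolt's axis, 67 mm in front of and 12 mm above the cap's hinge axis. There are 20 mm of free tongue behind the bar, then the cap's frame. Moves with the cap; the bar may turn between gripping fingers.
- cap_middle_hinge (a point): On the middle cap's hinge axis (parallel to the foot's y), 25 mm behind the bolt's axis, 36.5 mm above the bench. Does not move.
- bolt_right (a joint): How far the right bolt has sunk, m: 0 as found, 0.006 fully sunk. A tight bolt gives less than 1 mm under 20 N. Exactly one of the three is loose, a different one from start to start, and nothing shows it before the tap: pressed with more than 3 N it slides down 6 mm, where it stops hard, and stays down. Press to about 6 to 10 N to tell them apart.
- bolt_right_top (a point): Centre of the flat top of the right steel bolt head, 16 mm across, 55 mm above the bench until it sinks; it stands about 16 mm proud through the window of its yellow cap. Moves with the bolt.
- cap_right (a joint): Hinged yellow cap of the right bolt: 0 = shut (level), grows as its front is lifted, 1.3 rad = stop. It is sprung (about 1 N at the knob) and falls shut from everywhere when let go. It is a flat frame 44 mm wide and 5 mm thick, its window lets the bolt head pass.
- cap_right_knob (a point): Middle of the right cap's black grip: a round bar 10 mm in diameter, 16 mm long along the foot's y, 48.5 mm above the bench when shut, on a tongue 9 mm wide that juts out over the front of the foot; 42 mm in front of the bolt's axis, 67 mm in front of and 12 mm above the cap's hinge axis. There are 20 mm of free tongue behind the bar, then the cap's frame. Moves with the cap; the bar may turn between gripping fingers.
- cap_right_hinge (a point): On the right cap's hinge axis (parallel to the foot's y), 25 mm behind the bolt's axis, 36.5 mm above the bench. Does not move.
- tin_blue: White tub with a blue lid, 44 mm across, 42 mm tall, loose behind the foot; to be left alone. Origin at the centre of its underside.
- tin_grey: Flat round light grey tin, 58 mm across, 24 mm tall, loose behind the foot; to be left alone. Origin at the centre of its underside.
- pen: Black marker pen, 13 mm thick, 131 mm long, lying loose to the right of the foot; to be left alone. Origin at the centre of its underside.

How it is judged (in metres and radians):
On the way, in this order (a step that is already met when the one before it is completed fails the run):
1. the leg is swung out and seated in its end detent (value of joint leg above 1.45 rad), for 0.2 s.
2. the left bolt head is tapped with the fingers (over 2 N) (contact force between the fingers and bolt_left above 2 N), for 0.04 s.
3. the middle bolt head is tapped with the fingers (over 2 N) (contact force between the fingers and bolt_middle above 2 N), for 0.04 s.
4. the right bolt head is tapped with the fingers (over 2 N) (contact force between the fingers and bolt_right above 2 N), for 0.04 s.
At the end, for the whole second after the job is handed in: The leg is seated (over 1.45 rad); the loose bolt is sunk over 3.5 mm and its cap is held still by the fingers, in contact (over 0.2 N), open more than 0.5 rad; the other two caps are shut (under 0.12 rad) (value of joint leg above 1.45 rad and ((value of joint bolt_left above 0.0035 m and value of joint cap_left above 0.5 rad and velocity of joint cap_left between -0.15 and 0.15 rad/s and contact force between the fingers and cap_left above 0.2 N and value of joint each of cap_middle, cap_right below 0.12 rad) or (value of joint bolt_middle above 0.0035 m and value of joint cap_middle above 0.5 rad and velocity of joint cap_middle between -0.15 and 0.15 rad/s and contact force between the fingers and cap_middle above 0.2 N and value of joint each of cap_left, cap_right below 0.12 rad) or (value of joint bolt_right above 0.0035 m and value of joint cap_right above 0.5 rad and velocity of joint cap_right between -0.15 and 0.15 rad/s and contact force between the fingers and cap_right above 0.2 N and value of joint each of cap_left, cap_middle below 0.12 rad))); the arm keeps its last pose, push and grip.
It fails at once if a cap is lifted (over 0.3 rad) whose bolt has not been found loose (sunk over 3.5 mm) ((value of joint cap_left above 0.3 rad and value of joint bolt_left below 0.0035 m) or (value of joint cap_middle above 0.3 rad and value of joint bolt_middle below 0.0035 m) or (value of joint cap_right above 0.3 rad and value of joint bolt_right below 0.0035 m)).
It fails at once if a tin or the pen is moved more than 30 mm (distance of any of tin_blue, tin_grey, pen from where it was at the start of the episode above 0.03 m).
It also fails if it takes over 62 s, if anything falls off the work surface, if the arm or the gripper's body presses on something with over 40 N, if the wrist force passes 120 N, or if a joint passes its speed limit or range.

### The arm

A 7-joint arm with a two-finger parallel gripper is mounted at the origin on a cart in front of the work surface, level with it; the furniture and walls round the work are solid. World frame = base frame: x ahead of the robot, y to its left, z up, the work surface at z = 0. Lengths are in mm, angles in rad, forces in N, time in s.
With the tool pointing down it reaches from about 425 to 875 mm from the base axis. Payload 8.4 kg.
Tool frame: the origin (TCP) lies midway between the tips of the shut fingers; the grasp point (between the pads) lies 19 mm behind it; z points along the fingers, y is the direction in which the jaws open and shut (so a half turn about z gives the same grasp; the last joint's range is limited). The gripper opens to 87 mm and grips with 3 to 60 N. Pads are 19 mm wide; open, the fingers measure 117 mm over their backs; the gripper's body (75 mm by 190 mm) begins 51 mm behind the grasp point.
Start: joints at [-1.216, 0.333, 0.04, 1.465, -0.013, 1.343, -0.059], TCP at [284.946, 584.181, 185.746] pointing down, gripper open.
Joint ranges: [-2.58, 2.58], [-0.38, 2.09], [-1.3, 1.39], [0.25, 2.4], [-1.5, 4.64], [0.08, 2.09], [-2.65, 2.65]. Speed limits (rad/s): [2.22, 2.22, 2.79, 2.79, 3.14, 3.14, 3.14].

### API

Orientations are given as a rotation vector (axis times angle).
In Python, from workcell import sensors, optics, workorder gives the robot as it stands. The module is installed in compiled form; this text tells all that it offers.
- The arm moves only by the tool send_rows, never from a script. Its argument "rows" is a list of rows, each a list of 7 numbers: the turn, a rotation vector about the tool's x, y, z in rad, then the shift along the tool's x, y, z in cm, then the closure, from 0 (fully open) to 1 (shut). In form: [[rx, ry, rz, x, y, z, fingers], ...]. A call has 1 to 5 rows; each row shifts and turns the commanded pose from where the row before left it, along the tool's axes as they then stand; what a row does not reach is not made up. A row lasts 1/10 s, in which the tool goes at most 50 mm and 8.59 degrees, less where a joint would pass 70% of its speed; a pose out of reach is approached as far as the arm can. A call is refused whole if a number of a shift passes 5 or a number of a turn 0.15, either way. A call with a gripper value outside its range is refused whole. The fingers move at their own pace and stop on an object; the grip force is fixed at half the most. Time passes only in rows, so rows that do not move let the fingers close. It gives the time, the measured TCP pose, the force and the opening at its end, in the units of the state.
- sensors.observe(): the state, without advancing time (a new reading comes with each control period).
- optics.capture(name): name is "side" or "top"; returns a dict with "color" (384x512x3 uint8, blue, green, red), "fx", "fy", "cx", "cy" (pixels), "k1" (the pictures are not rectified: a ray, as slopes to the right and down, at radius r is drawn at 1 + k1 r^2 times it, then the intrinsics apply), "xyz" and "orientation" of the camera in the world. Camera axes: x right, y down, z forward; pixel columns grow to the right and rows downward; lengths in mm; the calibration is good to about 2 mm. A picture is of the moment at which its call begins. There is no depth.
- workorder.close_job(): hands the job in, once; it reports no verdict.
The state is a dict: "clock": time; "q": joint angles; "qd": joint speeds; "tau": joint torques, N m; "eef_pos": TCP position; "eef_rot": TCP orientation; "ft_force": force on the tool from outside, world axes, zero at the start; "moment": the same for the moment, N m; "gripper_width": opening from 0.0 (shut) to 1.0 (fully open).
Only numpy, scipy, OpenCV 4.12 (cv2) and the standard library are available. Lean on these libraries where they do the work, as an engineer would, in place of code of your own. Each camera call takes 0.05 s, during which the arm holds its last target.

## Working session

There is one attempt and no reset: what is moved stays moved. The work goes in short steps, Python scripts to look and compute and a tool call to move; the robot and the scene stay as the last step left them, time stands still between calls to the robot, and variables do not carry over. Pictures are saved under pics/ and viewed, and the job is handed in when it is done.

Besides the shell and the picture viewer there is one more tool, called after ">>>" as name(argument=value, ...), one argument or row to a line, values as JSON. send_rows: Moves the arm, as the interface text tells. Its arguments: {"type":"object","properties":{"rows":{"type":"array"}},"required":["rows"]}

```bash
mkdir -p pics; python3 - <<'E'
from workcell import sensors, optics
import cv2
s=sensors.observe()
for k,v in s.items(): print(k,v)
for n in("side","top"):
    c=optics.capture(n); cv2.imwrite(f"pics/{n}0.png",c["color"])
    print(n,{k:v for k,v in c.items() if k!="color"})
E
```

```text
clock 0.0
q [-1.21620033  0.33388956  0.03985128  1.46627394 -0.01340475  1.34329267
 -0.05852651]
qd [ 1.62172010e-03 -1.72622106e-05  1.08990163e-03 -6.54780127e-04
  1.17131177e-03  3.19959291e-04  1.62473835e-03]
tau [ 5.12778861e-04 -6.56339836e+01  1.33551612e+00 -4.03814685e+01
 -5.98115637e-02  4.45480237e-02  1.27205667e-04]
eef_pos [284.73156374 583.73106729 184.8714936 ]
eef_rot [-7.06696655e-01 -3.06080239e+00  2.47476079e-03]
ft_force [-0.54994506 -0.1446849   0.17087374]
moment [-0.00923408  0.02499264  0.02694398]
gripper_width 1.000841619692045
side {'fx': 382.27719910946655, 'fy': 382.27719910946655, 'cx': 253.18055432726197, 'cy': 188.91583617666154, 'k1': 0.028943885999145238, 'xyz': array([ 242.68404345, -652.97462791,  443.93910377]), 'orientation': array([-2.00686583,  0.46611107, -0.27221713])}
top {'fx': 435.48714766714284, 'fy': 435.48714766714284, 'cx': 257.59367521051394, 'cy': 192.16008682097157, 'k1': -0.03943098284770424, 'xyz': array([534.1918517 ,  36.92460585, 958.93066881]), 'orientation': array([-2.23130845,  2.18252276, -0.07739855])}
```

View pics/side0.png

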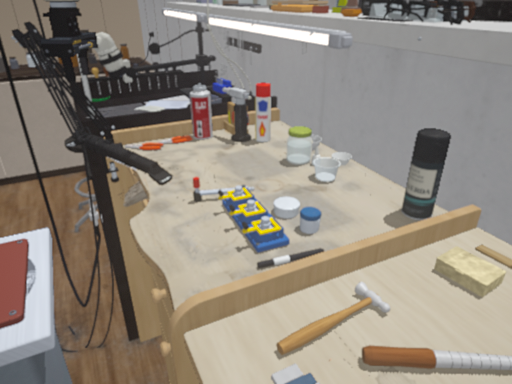

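View pics/top0.png

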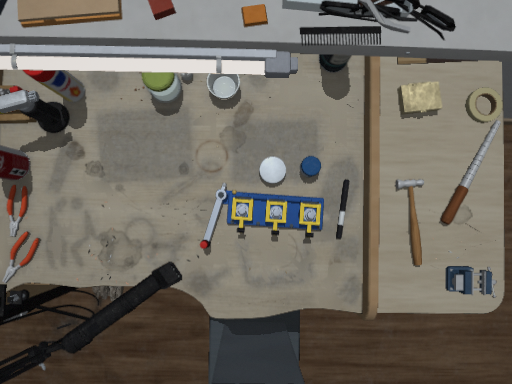

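```bash
cat > h.py <<'E'
import numpy as np, cv2
from scipy.spatial.transform import Rotation as R
from workcell import sensors, optics
def proj(c,P):
    P=np.atleast_2d(P).astype(float)
    q=R.from_rotvec(c["orientation"]).inv().apply(P-c["xyz"])
    s=q[:,:2]/q[:,2:]; r2=(s**2).sum(1,keepdims=True)
    return s*(1+c["k1"]*r2)*[c["fx"],c["fy"]]+[c["cx"],c["cy"]]
def ray(c,uv,z):
    d=(np.array(uv,float)-[c["cx"],c["cy"]])/[c["fx"],c["fy"]]
    s=d.copy()
    for _ in range(20): s=d/(1+c["k1"]*(s@s))
    v=R.from_rotvec(c["orientation"]).apply([*s,1]); 
    return c["xyz"]+v*(z-c["xyz"][2])/v[2]
def crop(img,x0,y0,w,h,k,name):
    cv2.imwrite(name,cv2.resize(img[y0:y0+h,x0:x0+w],None,fx=k,fy=k,interpolation=cv2.INTER_CUBIC))
E
python3 - <<'E'
from h import *
t=optics.capture("top"); s=optics.capture("side")
crop(t["color"],190,145,170,120,4.7,"pics/t1.png"); crop(s["color"],180,165,160,110,5,"pics/s1.png")
p=sensors.observe()["eef_pos"]
print(proj(t,[p,[0,0,0]]),proj(s,[p,[0,0,0],[0,0,500]]))
# blob centroids
for n,c in(("top",t),("side",s)):
    im=c["color"].astype(int); b,g,r=im[...,0],im[...,1],im[...,2]
    y=((r>150)&(g>120)&(b<90)).astype(np.uint8)
    k,l,st,ce=cv2.connectedComponentsWithStats(y)
    for i in range(1,k):
        if st[i,4]>15: print(n,"yel",st[i],ce[i])
    y=((r>140)&(g<60)&(b<60)).astype(np.uint8)
    k,l,st,ce=cv2.connectedComponentsWithStats(y)
    for i in range(1,k):
        if st[i,4]>10: print(n,"red",st[i],ce[i])
E
```

```text
[[-63.96096707 347.10012462]
 [259.62269819 459.33291709]] [[  82.14060198   90.46343516]
 [ -54.2813607   297.16319792]
 [-251.48751828  -79.50906012]]
top yel [231 198  22  30 253] [241.67193676 210.66798419]
top yel [266 201  21  29 256] [275.7109375  213.21484375]
top yel [299 203  22  30 253] [309.48616601 215.60474308]
top red [24 70 18  5 52] [32.28846154 71.84615385]
top red [10 86  7  5 25] [13.08 88.4 ]
top red [ 22 197   3  13  20] [ 23.4 202.7]
top red [  8 204   3  10  15] [  8.8 208.8]
top red [ 11 239  12  20  34] [ 14.41176471 248.70588235]
top red [200 242   7   6  31] [202.96774194 244.25806452]
top red [ 21 244  15  21  36] [ 28.80555556 253.86111111]
side yel [280   4  34   7 103] [299.45631068   6.46601942]
side yel [219 187  33  14 147] [236.42176871 195.42857143]
side yel [230 202  35  15 175] [248.78285714 210.03428571]
side yel [243 218  38  17 218] [262.73853211 227.52752294]
side yel [281 302  90  49 309] [315.38187702 331.44983819]
side red [257  83  13  14 142] [262.90140845  90.07746479]
side red [194 179   4   8  28] [195.71428571 182.21428571]
```

View pics/t1.png

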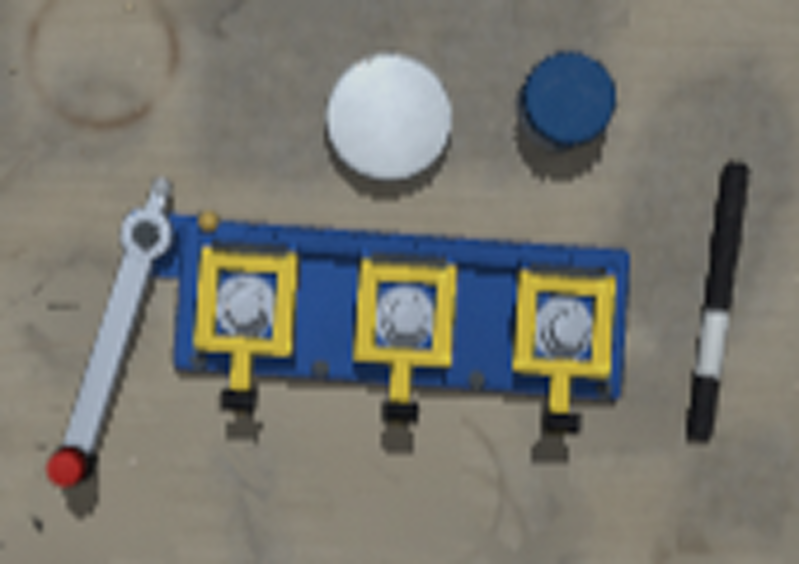

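View pics/s1.png

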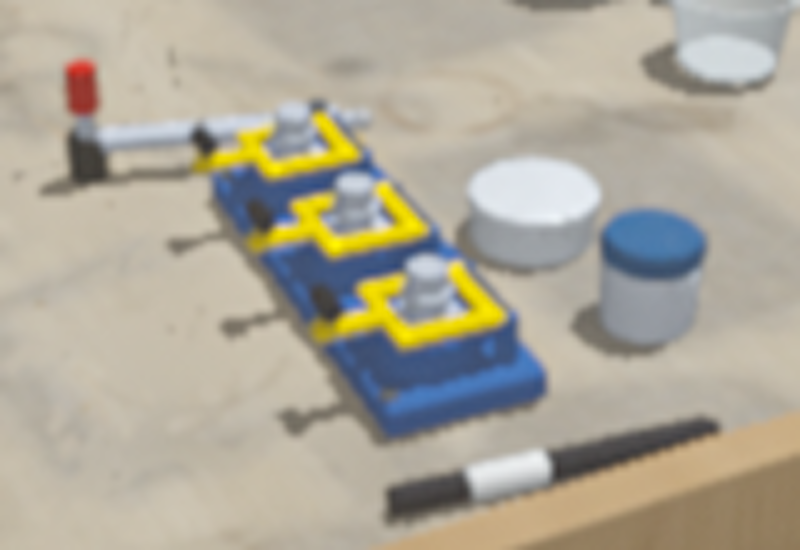

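```bash
cat > fit.py <<'E'
from h import *
from scipy.optimize import least_squares
t=optics.capture("top"); s=optics.capture("side")
T=lambda X,Y:(190+(X+.5)/4.7-.5,145+(Y+.5)/4.7-.5)
S=lambda X,Y:(180+(X+.5)/5-.5,165+(Y+.5)/5-.5)
pts=[]
for y,b,k in((72,(246,302),(238,400)),(0,(405,311),(400,411)),(-72,(567,324),(562,422))):
    pts+=[(t,(0,y,55),T(*b)),(t,(-42,y,50),T(*k))]
pts+=[(t,(-35,104,16),T(177,373)),(t,(-35,-104,16),T(617,402)),(t,(35,-104,16),T(630,250))]
for y,b,k in((72,(294,110),(205,138)),(0,(355,182),(261,214)),(-72,(428,262),(325,300))):
    pts+=[(s,(0,y,55),S(*b)),(s,(-42,y,48.5),S(*k))]
leg=[(t,60,T(66,467)),(s,48,S(82,87))]
def w(p,P):
    c,s_=np.cos(p[2]),np.sin(p[2]); P=np.array(P,float)
    return np.array([p[0]+c*P[0]-s_*P[1],p[1]+s_*P[0]+c*P[1],P[2]])
def legp(a,z): return (30-110*np.cos(a),120+110*np.sin(a),z)
def res(p):
    r=[proj(c,w(p,P))[0]-uv for c,P,uv in pts]+[proj(c,w(p,legp(p[3],z)))[0]-uv for c,z,uv in leg]
    return np.array(r).ravel()
o=least_squares(res,[480,0,-.07,.3],loss="soft_l1"); print(o.x); print(res(o.x).reshape(-1,2).round(2))
p=o.x
for n,P in dict(knobleg=legp(p[3],48),hinge=(30,120,20),bl=(0,72,55),bm=(0,0,55),br=(0,-72,55),kl=(-42,72,48.5),km=(-42,0,48.5),kr=(-42,-72,48.5)).items(): print(n,w(p,P).round(1))
E
python3 fit.py
```

```text
[ 5.39613556e+02 -2.13932228e+01 -4.53562866e-02  2.27112913e-01]
[[-0.36  0.12]
 [-0.01 -0.56]
 [ 0.42  0.53]
 [ 0.02 -0.61]
 [ 0.44  0.07]
 [-0.08 -0.69]
 [-1.32  0.38]
 [ 0.89  0.57]
 [ 0.06  0.72]
 [-0.25 -0.47]
 [-0.08  0.08]
 [ 0.06 -0.59]
 [ 0.11 -0.17]
 [-0.04 -0.04]
 [ 0.52 -0.01]
 [-0.06  0.14]
 [ 0.1   0.04]]
knobleg [469.1 126.7  48. ]
hinge [575.   97.1  20. ]
bl [542.9  50.5  55. ]
bm [539.6 -21.4  55. ]
br [536.3 -93.3  55. ]
kl [500.9  52.4  48.5]
km [497.7 -19.5  48.5]
kr [494.4 -91.4  48.5]
```

```bash
python3 - <<'E'
from h import *
t=optics.capture("top"); s=optics.capture("side")
crop(s["color"],0,0,256,384,2.1,"pics/s2.png"); 
# tip triangulate: top (172,268) side(168,177)
for z in (0,50,100,150,200,250,300,350,400,500):
    a=ray(t,(172,268),z); print(z,a.round(0),proj(s,a).round(0), ray(s,(166,178),z).round(0))
for z in (300,600): print(proj(s,[0,-150,z]),proj(s,[300,580,z]))
E
```

```text
0 [411. 200.   0.] [[166. 192.]] [432. 281.   0.]
50 [418. 192.  50.] [[167. 175.]] [411. 176.  50.]
100 [424. 183. 100.] [[168. 156.]] [390.  71. 100.]
150 [430. 175. 150.] [[170. 137.]] [368. -35. 150.]
200 [437. 166. 200.] [[171. 116.]] [ 347. -140.  200.]
250 [443. 158. 250.] [[172.  94.]] [ 326. -245.  250.]
300 [450. 149. 300.] [[174.  70.]] [ 304. -350.  300.]
350 [456. 141. 350.] [[176.  44.]] [ 283. -455.  350.]
400 [463. 132. 400.] [[177.  16.]] [ 261. -561.  400.]
500 [475. 115. 500.] [[181. -47.]] [ 219. -771.  500.]
[[-208.63058962  158.55218276]] [[78.9676245 48.5157805]]
[[-554.91583615 -354.04035037]] [[ 49.82950651 -85.19977152]]
```

View pics/s2.png

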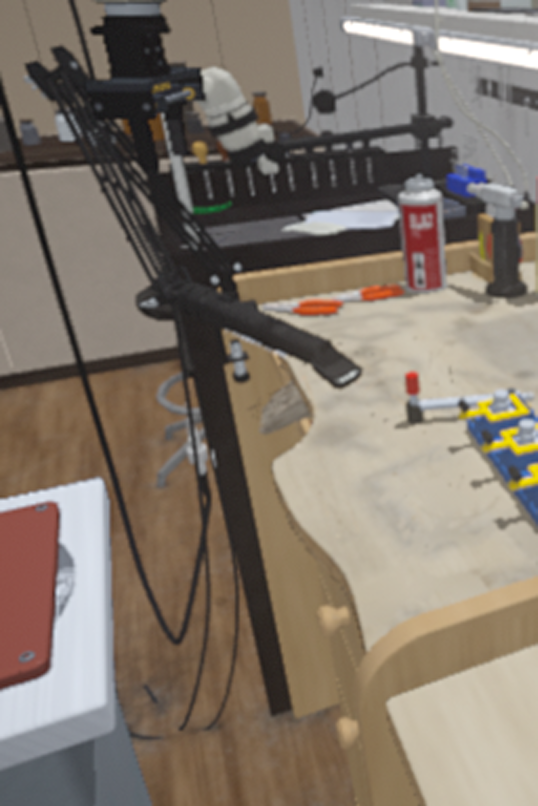

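```bash
python3 - <<'E'
from h import *
t=optics.capture("top")
crop(t["color"],0,230,220,154,3.6,"pics/t2.png")
E
```

```text
(no output)
```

View pics/t2.png

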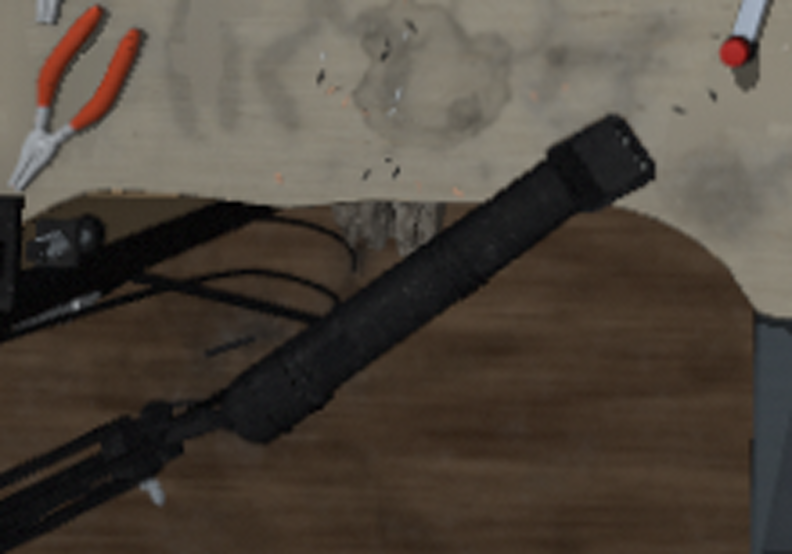

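```bash
python3 - <<'E'
from h import *
t=optics.capture("top"); s=optics.capture("side")
for nm,uv in (("tip right corner",(181,275)),("tip left",(171,263)),("joint",(66,345)),("bar end",(5,375)),("pole",(40,305))):
  for z in (-100,0,50,100,150,200,250):
    a=ray(t,uv,z); print(nm,z,a.round(0),proj(s,a).round(0))
E
```

```text
tip right corner -100 [ 382.  195. -100.] [[160. 230.]]
tip right corner 0 [396. 180.   0.] [[162. 197.]]
tip right corner 50 [404. 173.  50.] [[163. 179.]]
tip right corner 100 [411. 165. 100.] [[165. 160.]]
tip right corner 150 [418. 158. 150.] [[166. 140.]]
tip right corner 200 [425. 150. 200.] [[168. 119.]]
tip right corner 250 [432. 143. 250.] [[169.  96.]]
tip left -100 [ 410.  220. -100.] [[168. 223.]]
tip left 0 [422. 203.   0.] [[170. 191.]]
tip left 50 [428. 194.  50.] [[171. 174.]]
tip left 100 [434. 185. 100.] [[172. 155.]]
tip left 150 [440. 177. 150.] [[173. 136.]]
tip left 200 [445. 168. 200.] [[175. 115.]]
tip left 250 [451. 160. 250.] [[176.  93.]]
joint -100 [ 208.  467. -100.] [[ 78. 199.]]
joint 0 [239. 426.   0.] [[ 84. 171.]]
joint 50 [254. 406.  50.] [[ 86. 156.]]
joint 100 [270. 386. 100.] [[ 89. 140.]]
joint 150 [285. 366. 150.] [[ 93. 123.]]
joint 200 [301. 345. 200.] [[ 96. 104.]]
joint 250 [316. 325. 250.] [[100.  84.]]
bar end -100 [ 132.  613. -100.] [[ 49. 184.]]
bar end 0 [170. 559.   0.] [[ 55. 159.]]
bar end 50 [189. 532.  50.] [[ 58. 145.]]
bar end 100 [208. 504. 100.] [[ 61. 130.]]
bar end 150 [227. 477. 150.] [[ 65. 114.]]
bar end 200 [246. 450. 200.] [[69. 97.]]
bar end 250 [265. 423. 250.] [[73. 78.]]
pole -100 [ 302.  533. -100.] [[109. 184.]]
pole 0 [324. 486.   0.] [[113. 158.]]
pole 50 [335. 463.  50.] [[115. 145.]]
pole 100 [346. 439. 100.] [[117. 130.]]
pole 150 [357. 416. 150.] [[119. 114.]]
pole 200 [368. 393. 200.] [[122.  97.]]
pole 250 [379. 369. 250.] [[124.  78.]]
```

>>> send_rows(
  rows=[
    [0,0,0,0,0,-5,0],
    [0,0,0,0,0,-5,0.2],
    [0,0,0,-3.65,-3.3,0,0.45],
    [0,0,0,-3.65,-3.3,0,0.45],
    [0,0,0,-3.65,-3.3,0,0.45],
  ],
)

```text
clock: 1.05
eef_pos: [340.5, 445.8, 286.0]
eef_rot: [0.706, 3.061, 0.001]
ft_force: [0.3, 0.5, 0.5]
gripper_width: 0.719
```

>>> send_rows(
  rows=[
    [0,0,0,-3.65,-3.3,0,0.45],
    [0,0,0,-3.65,-3.3,0,0.45],
    [0,0,0,-3.65,-3.3,0,0.45],
    [0,0,0,-3.65,-3.3,0,0.45],
    [0,0,0,0,0,0,0.45],
  ],
)

```text
clock: 1.55
eef_pos: [416.6, 257.7, 286.7]
eef_rot: [0.722, 3.056, 0.001]
ft_force: [0.4, 0.9, 0.5]
gripper_width: 0.549
```

```bash
cat > d.py <<'E'
import sys
from h import *
# usage d.py x y z [angle of tool y from world y toward +x]
st=sensors.observe(); Rm=R.from_rotvec(st["eef_rot"])
M=Rm.as_matrix()
print("clk",round(st["clock"],2),"pos",st["eef_pos"].round(1),"yang",round(np.arctan2(M[0,1],M[1,1]),3),"zax",M[:,2].round(3),"F",st["ft_force"].round(2),"w",round(st["gripper_width"],3),"q",st["q"].round(2))
if len(sys.argv)>3:
    tgt=np.array(list(map(float,sys.argv[1:4])))
    print("delta cm tool:",(M.T@(tgt-st["eef_pos"])/10).round(2))
if len(sys.argv)>4:
    a=float(sys.argv[4]); 
    # desired: z down, y=(sin a,cos a,0)
    y=np.array([np.sin(a),np.cos(a),0]);z=np.array([0,0,-1.]);x=np.cross(y,z)
    D=np.array([x,y,z]).T; print("turn:",R.from_matrix(M.T@D).as_rotvec().round(4)," delta in turned frame:",(D.T@(tgt-st["eef_pos"])/10).round(2))
E
python3 d.py 469 126.7 285 0.9
```

```text
clk 1.55 pos [416.6 257.7 286.7] yang 0.464 zax [ 0.002  0.    -1.   ] F [0.36 0.85 0.52] w 0.549 q [-0.91 -0.04  0.26  1.69  0.01  1.49  0.45]
delta cm tool: [-10.55  -9.38   0.18]
turn: [0.0013 0.0015 0.4361]  delta in turned frame: [-13.52  -4.04   0.17]
```

>>> send_rows(
  rows=[
    [0,0,0.145,0,0,0,0.45],
    [0,0,0.145,0,0,0,0.45],
    [0,0,0.145,0,0,0,0.45],
    [0,0,0,-3.4,-1,0,0.45],
    [0,0,0,-3.4,-1,0,0.45],
  ],
)

```text
clock: 2.05
eef_pos: [440.6, 199.2, 285.8]
eef_rot: [1.348, 2.838, 0.0]
ft_force: [0.5, -0.4, -0.6]
gripper_width: 0.552
```

>>> send_rows(
  rows=[
    [0,0,0,-3.4,-1,0,0.45],
    [0,0,0,-3.4,-1,0,0.45],
    [0,0,0,0,0,5,0.45],
    [0,0,0,0,0,5,0.45],
    [0,0,0,0,0,0,0.45],
  ],
)

```text
clock: 2.55
eef_pos: [464.0, 132.2, 180.3]
eef_rot: [-1.349, -2.831, 0.012]
ft_force: [-0.6, 0.5, 0.8]
gripper_width: 0.553
```

```bash
python3 d.py 469 126.7 100 0.9
```

```text
clk 2.55 pos [464.  132.2 180.3] yang 0.889 zax [-0.009 -0.004 -1.   ] F [-0.6   0.51  0.79] w 0.553 q [-0.77 -0.01  0.4   1.88  0.01  1.29  0.31]
delta cm tool: [-0.76  0.12  8.03]
turn: [-0.0097 -0.0021  0.0108]  delta in turned frame: [-0.74  0.05  8.03]
```

Down to z≈38 in steps, then a look before closing.

>>> send_rows(
  rows=[
    [-0.01,0,0.01,-0.75,0.1,4,0.45],
    [0,0,0,0,0,4,0.45],
    [0,0,0,0,0,0,0.45],
  ],
)

```text
clock: 2.85
eef_pos: [471.9, 128.4, 103.9]
eef_rot: [1.364, 2.829, 0.007]
ft_force: [-0.2, 0.7, 0.2]
gripper_width: 0.547
```

```bash
python3 d.py 469 126.7 40 0.9; python3 - <<'E'
from h import *
t=optics.capture("top"); s=optics.capture("side")
a=cv2.resize(t["color"][170:290,150:290],None,fx=4,fy=4,interpolation=2);b=cv2.resize(s["color"][90:230,150:210],None,fx=3.43,fy=3.43,interpolation=2)
h=min(len(a),len(b));cv2.imwrite("pics/a1.png",np.hstack([a[:h],b[:h]]))
E
```

```text
clk 2.85 pos [471.9 128.4 103.9] yang 0.898 zax [ 0.003  0.004 -1.   ] F [-0.17  0.72  0.19] w 0.547 q [-0.75  0.06  0.41  1.97 -0.03  1.11  0.35]
delta cm tool: [ 0.04 -0.36  6.39]
turn: [ 0.0046 -0.0011  0.0016]  delta in turned frame: [ 0.04 -0.33  6.39]
```

View pics/a1.png

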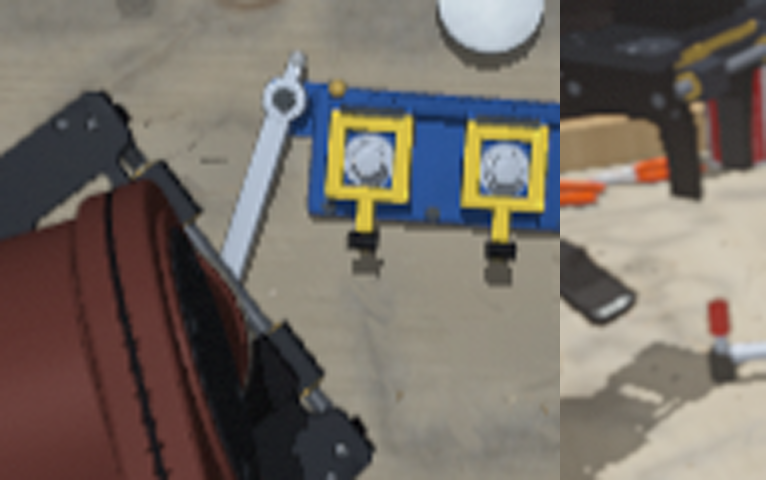

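>>> send_rows(
  rows=[
    [0,0,0,0.05,-0.35,3,0.45],
    [0,0,0,0,0,2,0.45],
    [0,0,0,0,0,1.2,0.45],
    [0,0,0,0,0,0,0.45],
  ],
)

```text
clock: 3.35
eef_pos: [471.8, 128.0, 44.6]
eef_rot: [1.362, 2.826, 0.015]
ft_force: [-0.2, 0.4, 0.6]
gripper_width: 0.554
```

```bash
python3 d.py 469 126.7 40 0.9; python3 - <<'E'
from h import *
s=optics.capture("side")
crop(s["color"],150,120,100,90,6,"pics/a2.png")
E
```

```text
clk 3.35 pos [471.8 128.   44.6] yang 0.898 zax [ 0.008  0.006 -1.   ] F [-0.23  0.43  0.58] w 0.554 q [-0.74  0.13  0.41  2.04 -0.07  0.98  0.38]
delta cm tool: [ 0.08 -0.3   0.46]
turn: [0.0104 0.0001 0.0017]  delta in turned frame: [ 0.08 -0.3   0.46]
```

View pics/a2.png

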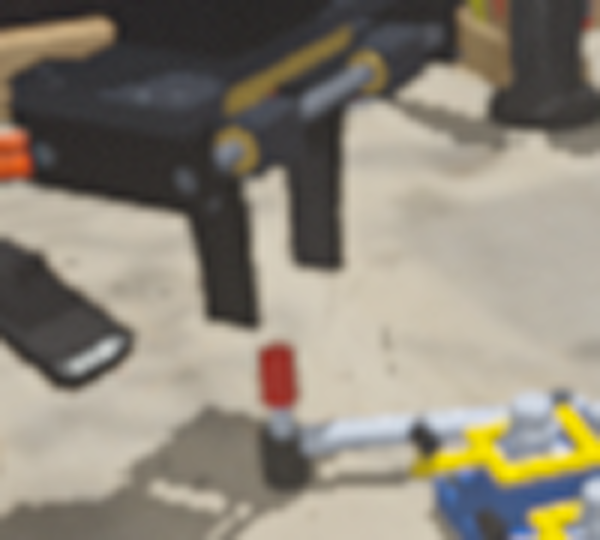

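```bash
python3 - <<'E'
from h import *
s=optics.capture("side");t=optics.capture("top")
st=sensors.observe();M=R.from_rotvec(st["eef_rot"]).as_matrix()
p=st["eef_pos"]
for d in(-24,0,24): print(d,proj(s,p+M[:,1]*d),proj(t,p+M[:,1]*d))
print(proj(s,[469,127,48]))
# fingertips pixels: (189,173),(203.5,164)
for z in (40,60,80,100): print(z,ray(s,(189,172.5),z).round(),ray(s,(203.3,163.5),z).round())
cv2.imwrite("pics/a3.png",s["color"]);cv2.imwrite("pics/a4.png",t["color"])
E
```

```text
-24 [[191.6664541  186.84263466]] [[210.67280264 251.13457619]]
0 [[197.40477061 182.49413615]] [[203.72229164 241.9579711 ]]
24 [[202.90223303 178.32722331]] [[196.77910732 232.78435834]]
[[196.0285139  182.00115515]]
40 [475. 202.  40.] [526. 239.  40.]
60 [463. 160.  60.] [512. 195.  60.]
80 [452. 117.  80.] [498. 151.  80.]
100 [440.  75. 100.] [484. 107. 100.]
```

View pics/a4.png

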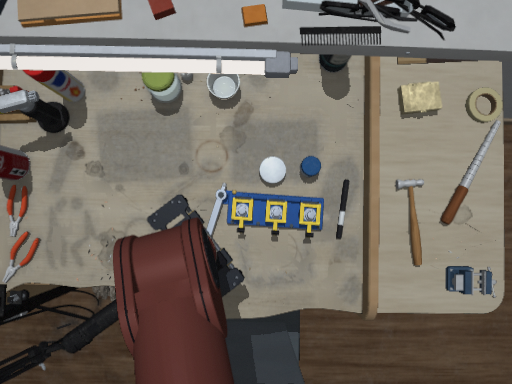

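>>> send_rows(
  rows=[
    [0,0,0,0,0,0,0.45],
  ],
)

```text
clock: 3.6
eef_pos: [472.2, 127.9, 45.1]
eef_rot: [1.362, 2.825, 0.017]
ft_force: [-0.5, 0.4, -0.0]
gripper_width: 0.548
```

```bash
python3 d.py 469 126.7 40 0.9; python3 - <<'E'
from h import *
s=optics.capture("side")
crop(s["color"],150,120,100,90,6,"pics/a5.png")
st=sensors.observe(); print(st["eef_pos"])
E
```

```text
clk 3.6 pos [472.2 127.9  45.1] yang 0.899 zax [ 0.01   0.007 -1.   ] F [-0.5   0.44 -0.01] w 0.548 q [-0.74  0.13  0.42  2.04 -0.07  0.97  0.38]
delta cm tool: [ 0.11 -0.33  0.5 ]
turn: [0.012  0.0003 0.0012]  delta in turned frame: [ 0.11 -0.32  0.51]
[471.9893905  127.7600517   44.81917268]
```

View pics/a5.png

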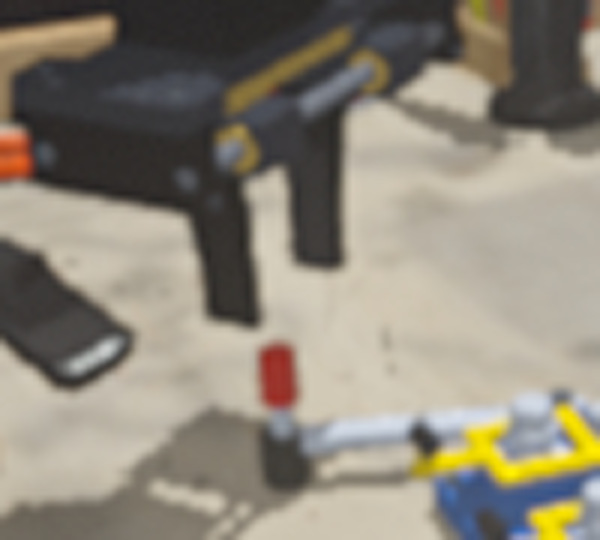

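>>> send_rows(
  rows=[
    [0.01,0,0,0.1,-0.3,1,0.45],
    [0,0,0,0,0,0,0.45],
  ],
)

```text
clock: 3.85
eef_pos: [467.3, 126.2, 32.6]
eef_rot: [-1.364, -2.829, 0.003]
ft_force: [0.5, -0.5, -0.3]
gripper_width: 0.55
```

```bash
python3 d.py 469 126.7 40 0.9; python3 - <<'E'
from h import *
s=optics.capture("side")
crop(s["color"],150,120,100,90,6,"pics/a6.png")
st=sensors.observe();p=st["eef_pos"];M=R.from_rotvec(st["eef_rot"]).as_matrix()
for d in(-24,24):
  for b in (0,20,30,40,70): print(d,b,((proj(s,p+M[:,1]*d-M[:,2]*b)-[150,120])*6).round())
E
```

```text
clk 3.85 pos [467.3 126.2  32.6] yang 0.899 zax [-0.002 -0.001 -1.   ] F [ 0.5  -0.48 -0.29] w 0.55 q [-0.74  0.14  0.41  2.05 -0.07  0.96  0.38]
delta cm tool: [-0.06  0.16 -0.74]
turn: [-0.0021 -0.0005  0.0015]  delta in turned frame: [-0.06  0.16 -0.74]
-24 0 [[242. 434.]]
-24 20 [[237. 387.]]
-24 30 [[235. 364.]]
-24 40 [[233. 340.]]
-24 70 [[226. 266.]]
24 0 [[310. 383.]]
24 20 [[306. 338.]]
24 30 [[304. 315.]]
24 40 [[302. 292.]]
24 70 [[297. 221.]]
```

View pics/a6.png

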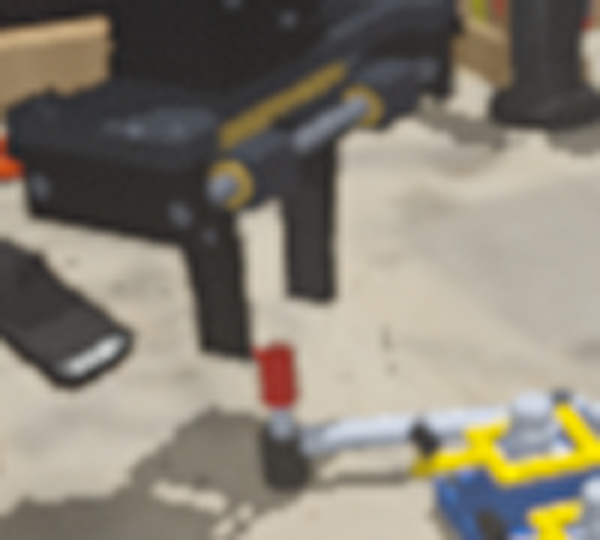

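>>> send_rows(
  rows=[
    [0,0,0,0,0.1,0,0.6],
    [0,0,0,0,0,0,0.8],
    [0,0,0,0,0,0,1],
    [0,0,0,0,0,0,1],
  ],
)

```text
clock: 4.3
eef_pos: [469.2, 127.0, 33.8]
eef_rot: [1.365, 2.83, 0.0]
ft_force: [0.4, -0.5, 0.2]
gripper_width: 0.274
```

```bash
python3 d.py 469 126.7 40 0.9; python3 - <<'E'
from h import *
s=optics.capture("side")
crop(s["color"],150,120,100,90,6,"pics/a7.png")
E
```

```text
clk 4.3 pos [469.2 127.   33.8] yang 0.899 zax [ 0.  0. -1.] F [ 0.35 -0.52  0.17] w 0.274 q [-0.74  0.15  0.41  2.05 -0.07  0.96  0.38]
delta cm tool: [-0.01 -0.04 -0.62]
turn: [ 0.0001 -0.      0.0012]  delta in turned frame: [-0.02 -0.04 -0.62]
```

View pics/a7.png

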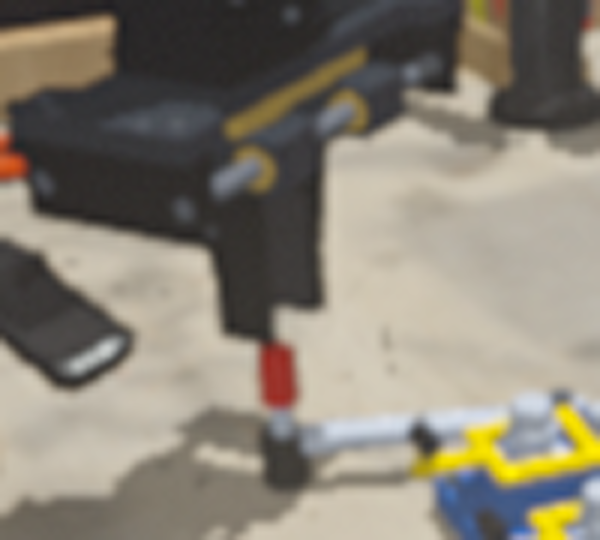

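>>> send_rows(
  rows=[
    [0,0,0,0,0,0,1],
    [0,0,0,0,0,0,1],
    [0,0,0,0,0,0,1],
  ],
)

```text
clock: 4.65
eef_pos: [469.1, 127.0, 33.7]
eef_rot: [-1.365, -2.83, 0.0]
ft_force: [-0.3, -0.1, -0.4]
gripper_width: 0.021
```

```bash
python3 d.py 469 126.7 40 0.9; python3 - <<'E'
from h import *
s=optics.capture("side")
crop(s["color"],150,120,100,90,6,"pics/a8.png")
E
```

```text
clk 4.65 pos [469.1 127.   33.7] yang 0.899 zax [-0.  0. -1.] F [-0.32 -0.12 -0.43] w 0.021 q [-0.74  0.15  0.41  2.05 -0.07  0.96  0.38]
delta cm tool: [-0.02 -0.03 -0.63]
turn: [-0.     -0.0001  0.0011]  delta in turned frame: [-0.02 -0.03 -0.63]
```

View pics/a8.png

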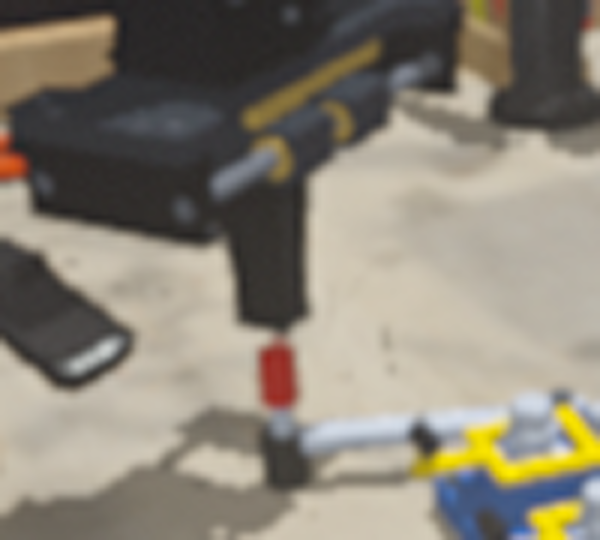

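```bash
python3 - <<'E'
from h import *
s=optics.capture("side")
p=sensors.observe()["eef_pos"];print(p)
uv=(150+(270.5)/6-.4,120+322/6-.4)
for z in (55,60,63,66,70,75): print(z,ray(s,uv,z).round(1))
for b in (25,30,35,40): print(b,proj(s,p+[0,0,b]),uv)
E
```

```text
[469.11952498 126.99610335  33.70592738]
55 [477.1 160.   55. ]
60 [474.1 149.6  60. ]
63 [472.3 143.3  63. ]
66 [470.5 137.   66. ]
70 [468.1 128.7  70. ]
75 [465.1 118.2  75. ]
25 [[195.72280209 177.86174565]] (194.68333333333334, 173.26666666666665)
30 [[195.55538043 175.91715762]] (194.68333333333334, 173.26666666666665)
35 [[195.3869947  173.96236762]] (194.68333333333334, 173.26666666666665)
40 [[195.21763585 171.99728617]] (194.68333333333334, 173.26666666666665)
```

>>> send_rows(
  rows=[
    [0,0,0,0,0,0,0.75],
    [0,0,0,0,0,0,0.45],
    [0,0,0,0,0,0,0.45],
    [0,0,0,0,0,0,0.45],
    [0,0,0,0,0,1,0.45],
  ],
)

```text
clock: 5.25
eef_pos: [470.1, 127.4, 24.4]
eef_rot: [1.364, 2.828, 0.003]
ft_force: [0.1, 0.5, 0.4]
gripper_width: 0.378
```

>>> send_rows(
  rows=[
    [0,0,0,0,0,0,0.45],
    [0,0,0,0,0,0,0.45],
    [0,0,0,0,0,0.8,0.45],
    [0,0,0,0,0,0,0.45],
  ],
)

```text
clock: 5.65
eef_pos: [468.5, 126.8, 14.7]
eef_rot: [-1.364, -2.829, 0.002]
ft_force: [-0.2, -0.5, -0.9]
gripper_width: 0.547
```

```bash
python3 d.py 469 126.7 40 0.9; python3 - <<'E'
from h import *
s=optics.capture("side")
crop(s["color"],150,120,100,90,6,"pics/a9.png")
E
```

```text
clk 5.65 pos [468.5 126.8  14.7] yang 0.899 zax [-0.001 -0.001 -1.   ] F [-0.25 -0.5  -0.94] w 0.547 q [-0.73  0.17  0.41  2.06 -0.09  0.92  0.4 ]
delta cm tool: [-0.04  0.03 -2.53]
turn: [-0.0013 -0.0003  0.0012]  delta in turned frame: [-0.04  0.03 -2.53]
```

View pics/a9.png

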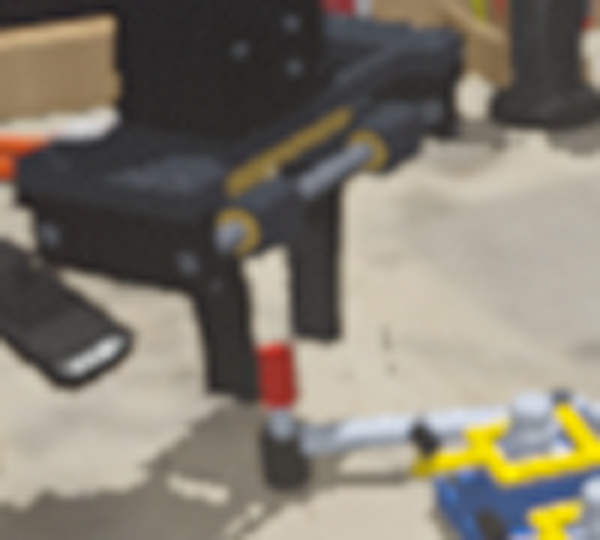

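>>> send_rows(
  rows=[
    [0,0,0,0,0,0.8,0.45],
    [0,0,0,0,0,0,0.7],
    [0,0,0,0,0,0,1],
    [0,0,0,0,0,0,1],
    [0,0,0,0,0,0,1],
  ],
)

```text
clock: 6.2
eef_pos: [469.3, 127.1, 7.9]
eef_rot: [1.365, 2.83, 0.0]
ft_force: [0.1, -0.2, 0.6]
gripper_width: 0.272
```

>>> send_rows(
  rows=[
    [0,0,0,0,0,0,1],
  ],
)

```text
clock: 6.3
eef_pos: [469.2, 127.1, 7.8]
eef_rot: [1.365, 2.83, 0.0]
ft_force: [-1.3, 0.1, -0.6]
gripper_width: 0.181
```

```bash
python3 d.py 469 126.7 7; python3 - <<'E'
from h import *
s=optics.capture("side")
crop(s["color"],150,120,100,90,6,"pics/a10.png")
E
```

```text
clk 6.3 pos [469.2 127.1   7.8] yang 0.899 zax [ 0.  0. -1.] F [-1.27  0.11 -0.56] w 0.181 q [-0.73  0.19  0.41  2.07 -0.09  0.9   0.4 ]
delta cm tool: [-0.02 -0.04  0.08]
```

View pics/a10.png

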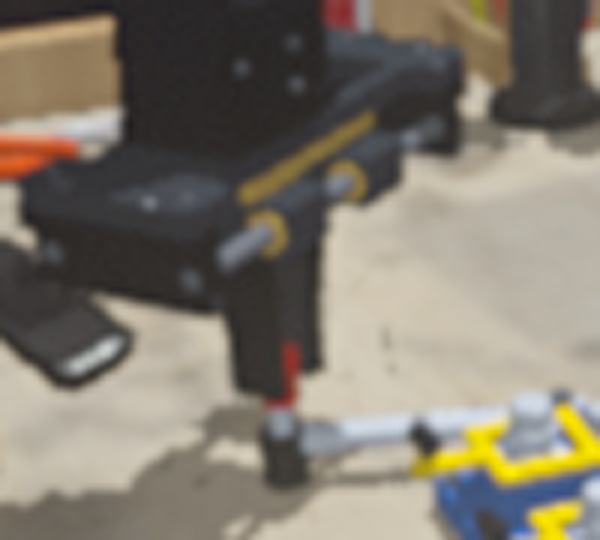

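```bash
python3 - <<'E'
import numpy as np
a=np.linspace(.227,1.6,15); yaw=-.0454;h=np.array([575,97.1])
P=np.array([h+110*np.array([[np.cos(yaw),-np.sin(yaw)],[np.sin(yaw),np.cos(yaw)]])@[-np.cos(t),np.sin(t)] for t in a])
y=np.array([np.sin(.899),np.cos(.899)]);x=np.array([-y[1],y[0]])
d=np.diff(P,axis=0); print(np.c_[a[1:],P[1:],d@x/10,d@y/10].round(3))
E
```

```text
[[ 3.25000e-01  4.72463e+02  1.36926e+02  5.89000e-01  9.03000e-01]
 [ 4.23000e-01  4.76855e+02  1.46775e+02  4.97000e-01  9.57000e-01]
 [ 5.21000e-01  4.82190e+02  1.56146e+02  4.01000e-01  1.00100e+00]
 [ 6.19000e-01  4.88418e+02  1.64949e+02  3.01000e-01  1.03500e+00]
 [ 7.17000e-01  4.95477e+02  1.73101e+02  1.99000e-01  1.06000e+00]
 [ 8.15000e-01  5.03301e+02  1.80522e+02  9.40000e-02  1.07400e+00]
 [ 9.14000e-01  5.11814e+02  1.87142e+02 -1.20000e-02  1.07800e+00]
 [ 1.01200e+00  5.20934e+02  1.92896e+02 -1.17000e-01  1.07200e+00]
 [ 1.11000e+00  5.30573e+02  1.97729e+02 -2.22000e-01  1.05500e+00]
 [ 1.20800e+00  5.40640e+02  2.01596e+02 -3.24000e-01  1.02900e+00]
 [ 1.30600e+00  5.51037e+02  2.04458e+02 -4.23000e-01  9.92000e-01]
 [ 1.40400e+00  5.61664e+02  2.06289e+02 -5.18000e-01  9.46000e-01]
 [ 1.50200e+00  5.72419e+02  2.07070e+02 -6.08000e-01  8.90000e-01]
 [ 1.60000e+00  5.83199e+02  2.06794e+02 -6.93000e-01  8.27000e-01]]
```

>>> send_rows(
  rows=[
    [0,0,0,0.59,0.9,0,1],
    [0,0,0,0.5,0.96,0,1],
    [0,0,0,0.4,1.0,0,1],
    [0,0,0,0.3,1.03,0,1],
    [0,0,0,0.2,1.06,0,1],
  ],
)

```text
clock: 6.85
eef_pos: [495.2, 175.2, 7.5]
eef_rot: [-1.363, -2.829, 0.0]
ft_force: [0.1, -3.4, 0.0]
gripper_width: 0.169
```

>>> send_rows(
  rows=[
    [0,0,0,0.1,1.07,0,1],
    [0,0,0,0,1.08,0,1],
    [0,0,0,-0.12,1.07,0,1],
    [0,0,0,-0.22,1.06,0,1],
    [0,0,0,-0.32,1.03,0,1],
  ],
)

```text
clock: 7.35
eef_pos: [540.6, 202.5, 7.3]
eef_rot: [-1.364, -2.829, 0.001]
ft_force: [-5.5, 1.6, 1.2]
gripper_width: 0.169
```

>>> send_rows(
  rows=[
    [0,0,0,-0.42,0.99,0,1],
    [0,0,0,-0.52,0.95,0,1],
    [0,0,0,-0.61,0.89,0,1],
    [0,0,0,-0.7,0.83,0,1],
    [0,0,0,0,0,0,1],
  ],
)

```text
clock: 7.85
eef_pos: [578.7, 207.4, 6.9]
eef_rot: [-1.359, -2.822, 0.009]
ft_force: [-23.3, -0.8, 13.5]
gripper_width: 0.172
```

```bash
python3 d.py 583.2 206.8 8; python3 - <<'E'
from h import *
s=optics.capture("side");t=optics.capture("top")
a=cv2.resize(t["color"][130:260,150:290],None,fx=3.4,fy=3.4,interpolation=2);b=cv2.resize(s["color"][110:240,170:270],None,fx=3.4,fy=3.4,interpolation=2)
cv2.imwrite("pics/b1.png",np.hstack([a,b]))
E
```

```text
clk 7.85 pos [578.7 207.4   6.9] yang 0.898 zax [-0.011 -0.001 -1.   ] F [-23.25  -0.79  13.55] w 0.172 q [-0.71  0.44  0.37  1.75 -0.19  1.    0.41]
delta cm tool: [-0.32  0.31 -0.12]
```

View pics/b1.png

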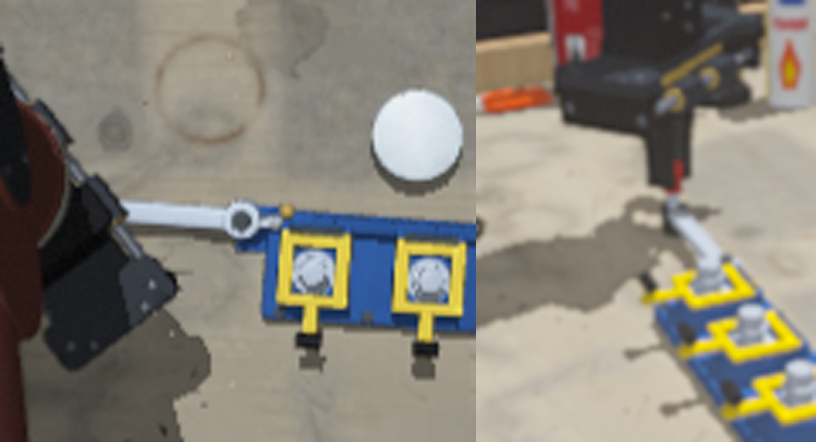

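>>> send_rows(
  rows=[
    [0,0,0,0.2,-0.3,0,0.45],
    [0,0,0,0,0,0,0.45],
    [0,0,0,0,0,0,0.45],
    [0,0,0,0,0,0,0.45],
    [0,0,0,0,0,-2,0.45],
  ],
)

```text
clock: 8.45
eef_pos: [578.4, 206.2, 25.7]
eef_rot: [-1.364, -2.828, 0.005]
ft_force: [-0.0, -0.4, 1.1]
gripper_width: 0.511
```

>>> send_rows(
  rows=[
    [0,0,0,0,0,-4,0.45],
    [0,0,0,0,0,-4,0.8],
    [0,0,-0.142,0,0,0,1],
    [0,0,-0.142,0,0,0,1],
    [0,0,-0.142,0,0,0,1],
  ],
)

```text
clock: 8.95
eef_pos: [580.3, 207.0, 108.3]
eef_rot: [0.727, 3.055, 0.001]
ft_force: [0.2, 0.4, -0.3]
gripper_width: 0.267
```

>>> send_rows(
  rows=[
    [0,0,-0.142,0,0,0,1],
    [0,0,-0.142,0,0,0,1],
    [0,0,-0.142,0,0,0,1],
    [0,0,0,0,0,0,1],
  ],
)

```text
clock: 9.35
eef_pos: [580.1, 206.7, 107.9]
eef_rot: [0.071, 3.14, 0.0]
ft_force: [-0.1, -0.9, -0.1]
gripper_width: 0.011
```

```bash
python3 d.py 542.9 50.5 40 0.045; python3 - <<'E'
from h import *
s=optics.capture("side");t=optics.capture("top")
a=cv2.resize(t["color"][130:260,150:290],None,fx=3.4,fy=3.4,interpolation=2);b=cv2.resize(s["color"][110:240,170:270],None,fx=3.4,fy=3.4,interpolation=2)
cv2.imwrite("pics/b2.png",np.hstack([a,b]))
E
```

```text
clk 9.35 pos [580.1 206.7 107.9] yang 0.045 zax [ 0.001  0.    -1.   ] F [-0.12 -0.85 -0.13] w 0.011 q [-0.63  0.32  0.27  1.66 -0.09  1.17  1.18]
delta cm tool: [  3.02 -15.78   6.78]
turn: [0.0002 0.0006 0.0001]  delta in turned frame: [  3.02 -15.78   6.79]
```

View pics/b2.png

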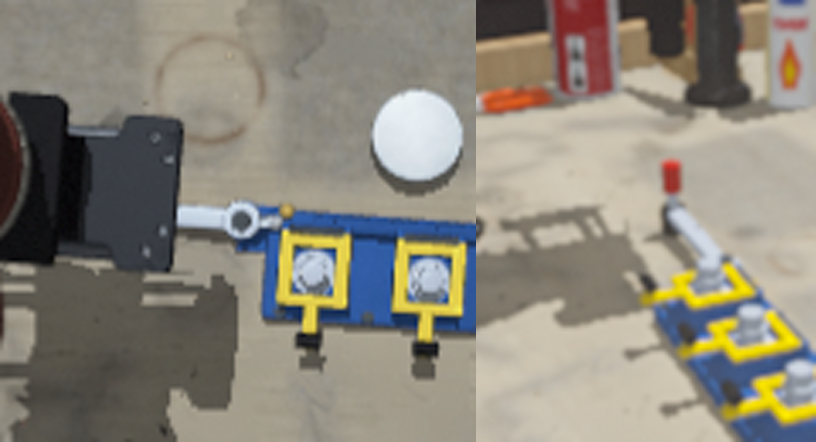

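>>> send_rows(
  rows=[
    [0,0,0,0.75,-3.95,0,1],
    [0,0,0,0.75,-3.95,0,1],
    [0,0,0,0.75,-3.95,2,1],
    [0,0,0,0.75,-3.95,3.5,1],
    [0,0,0,0,0,0,1],
  ],
)

```text
clock: 9.95
eef_pos: [539.1, 46.3, 51.4]
eef_rot: [-0.091, -3.134, 0.005]
ft_force: [-1.1, 0.2, -0.2]
gripper_width: 0.008
```

```bash
python3 d.py 542.9 50.5 25 0.045; python3 - <<'E'
from h import *
s=optics.capture("side")
crop(s["color"],190,140,100,90,6,"pics/b3.png")
E
```

```text
clk 9.95 pos [539.1  46.3  51.4] yang 0.058 zax [-0.006 -0.003 -1.   ] F [-1.11  0.16 -0.15] w 0.008 q [-0.47  0.24  0.34  1.9  -0.09  1.03  1.42]
delta cm tool: [-0.37  0.45  2.64]
turn: [-0.0035 -0.0057 -0.0129]  delta in turned frame: [-0.36  0.43  2.64]
```

View pics/b3.png

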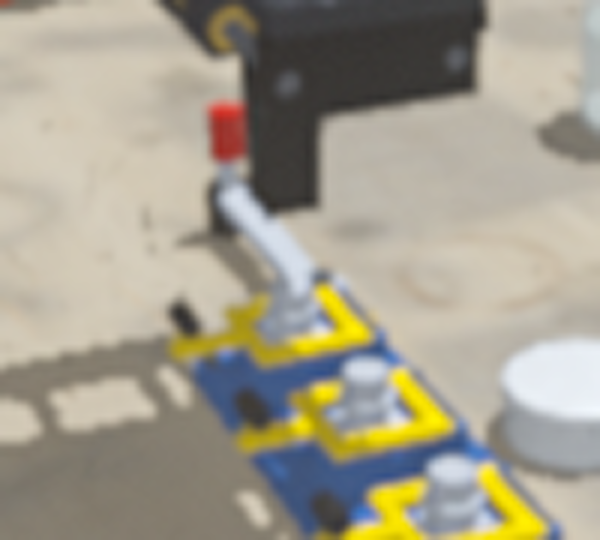

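>>> send_rows(
  rows=[
    [-0.003,-0.005,-0.013,-0.35,0.4,1.2,1],
    [0,0,0,0,0,1.2,1],
    [0,0,0,0,0,0,1],
  ],
)

```text
clock: 10.3
eef_pos: [545.6, 58.1, 29.0]
eef_rot: [0.051, 3.139, 0.004]
ft_force: [-1.1, -0.6, -0.2]
gripper_width: 0.006
```

```bash
python3 d.py 542.9 50.5 25 0.045; python3 - <<'E'
from h import *
s=optics.capture("side")
crop(s["color"],190,140,100,90,6,"pics/b4.png")
E
```

```text
clk 10.3 pos [545.6  58.1  29. ] yang 0.032 zax [ 0.003  0.002 -1.   ] F [-1.06 -0.64 -0.18] w 0.006 q [-0.47  0.27  0.33  1.91 -0.11  0.98  1.44]
delta cm tool: [ 0.25 -0.77  0.4 ]
turn: [0.0024 0.0026 0.0127]  delta in turned frame: [ 0.24 -0.77  0.4 ]
```

View pics/b4.png

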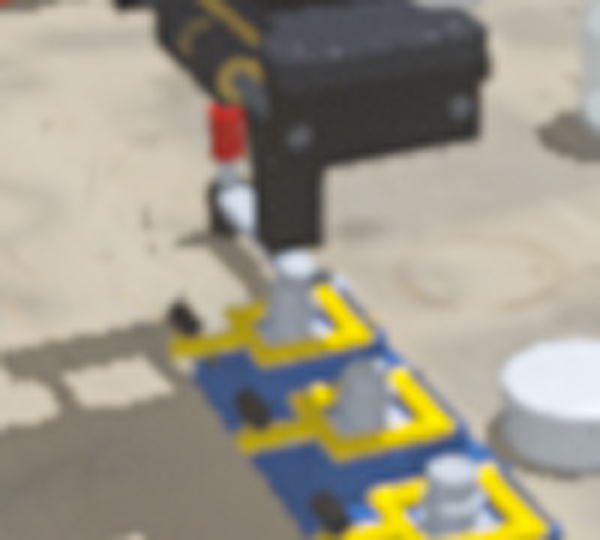

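>>> send_rows(
  rows=[
    [0,0,0.01,0.25,-0.75,0,1],
    [0,0,0,0,0,0,1],
    [0,0,0,0,0,0,1],
  ],
)

```text
clock: 10.65
eef_pos: [544.0, 49.1, 31.3]
eef_rot: [0.07, 3.135, 0.005]
ft_force: [1.2, 0.3, -0.4]
gripper_width: 0.007
```

```bash
python3 d.py 542.9 50.5 18 0.045
```

```text
clk 10.65 pos [544.   49.1  31.3] yang 0.045 zax [ 0.006  0.003 -1.   ] F [ 1.22  0.29 -0.39] w 0.007 q [-0.46  0.26  0.34  1.91 -0.11  0.98  1.45]
delta cm tool: [0.13 0.13 1.33]
turn: [0.0032 0.0057 0.0004]  delta in turned frame: [0.12 0.14 1.33]
```

>>> send_rows(
  rows=[
    [0,0,0,0.1,0.1,0.5,1],
    [0,0,0,0,0,0.2,1],
    [0,0,0,0,0,0,1],
  ],
)

```text
clock: 10.95
eef_pos: [542.5, 50.6, 23.4]
eef_rot: [0.068, 3.137, 0.004]
ft_force: [-0.3, -0.2, -1.1]
gripper_width: 0.001
```

>>> send_rows(
  rows=[
    [0,0,0,0,0,0.2,1],
    [0,0,0,0,0,0,1],
  ],
)

```text
clock: 11.15
eef_pos: [542.7, 50.4, 21.6]
eef_rot: [0.069, 3.136, 0.004]
ft_force: [-0.2, 0.5, -0.2]
gripper_width: 0.006
```

>>> send_rows(
  rows=[
    [0,0,0,0,0,0.15,1],
    [0,0,0,0,0,0,1],
  ],
)

```text
clock: 11.35
eef_pos: [542.8, 50.4, 20.2]
eef_rot: [0.069, 3.136, 0.004]
ft_force: [0.6, 0.2, 0.0]
gripper_width: 0.004
```

>>> send_rows(
  rows=[
    [0,0,0,0,0,0.15,1],
    [0,0,0,0,0,0,1],
  ],
)

```text
clock: 11.55
eef_pos: [543.0, 50.5, 18.8]
eef_rot: [0.069, 3.136, 0.005]
ft_force: [-0.8, 0.2, 0.1]
gripper_width: 0.002
```

>>> send_rows(
  rows=[
    [0,0,0,0,0,0.15,1],
    [0,0,0,0,0,0,1],
  ],
)

```text
clock: 11.75
eef_pos: [543.0, 50.5, 17.3]
eef_rot: [0.069, 3.136, 0.005]
ft_force: [-0.5, 0.9, 0.8]
gripper_width: 0.009
```

>>> send_rows(
  rows=[
    [0,0,0,0,0,0.15,1],
    [0,0,0,0,0,0,1],
  ],
)

```text
clock: 11.95
eef_pos: [542.9, 50.5, 15.7]
eef_rot: [0.069, 3.136, 0.005]
ft_force: [0.1, -0.7, -0.1]
gripper_width: 0.011
```

>>> send_rows(
  rows=[
    [0,0,0,0,0,0.15,1],
    [0,0,0,0,0,0,1],
  ],
)

```text
clock: 12.15
eef_pos: [542.9, 50.5, 14.2]
eef_rot: [0.069, 3.136, 0.004]
ft_force: [0.8, 0.1, 1.2]
gripper_width: 0.005
```

```bash
python3 d.py 542.9 50.5 18 0.045; python3 - <<'E'
from h import *
s=optics.capture("side")
crop(s["color"],190,140,100,90,6,"pics/b5.png")
E
```

```text
clk 12.15 pos [542.9  50.5  14.2] yang 0.044 zax [ 0.005  0.003 -1.   ] F [0.84 0.11 1.24] w 0.005 q [-0.46  0.28  0.33  1.93 -0.12  0.94  1.45]
delta cm tool: [ 0.    0.   -0.38]
turn: [0.003  0.005  0.0012]  delta in turned frame: [ 0.    0.   -0.38]
```

View pics/b5.png

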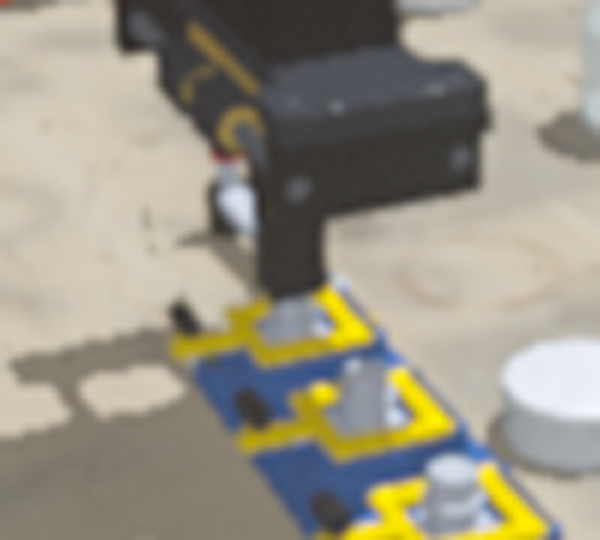

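>>> send_rows(
  rows=[
    [0,0,0,0,0,0.15,1],
    [0,0,0,0,0,0,1],
  ],
)

```text
clock: 12.4
eef_pos: [542.9, 50.5, 12.7]
eef_rot: [0.069, 3.136, 0.004]
ft_force: [-0.8, 0.4, 1.4]
gripper_width: 0.004
```

>>> send_rows(
  rows=[
    [0,0,0,0,0,0.15,1],
    [0,0,0,0,0,0,1],
  ],
)

```text
clock: 12.6
eef_pos: [543.2, 50.6, 12.5]
eef_rot: [0.069, 3.136, 0.005]
ft_force: [-5.4, -0.5, 15.7]
gripper_width: 0.005
```

>>> send_rows(
  rows=[
    [0,0,0,0,0,-1.3,1],
    [0,0,0,0,-2.4,0,1],
    [0,0,0,0,-2.4,0,1],
    [0,0,0,0,-2.4,0,1],
    [0,0,0,0,0,0,1],
  ],
)

```text
clock: 13.1
eef_pos: [539.4, -25.4, 24.5]
eef_rot: [0.076, 3.135, 0.002]
ft_force: [-0.8, 0.0, -0.6]
gripper_width: 0.008
```

>>> send_rows(
  rows=[
    [0,0,0,0,0,0,1],
    [0,0,0,0,0,0,1],
  ],
)

```text
clock: 13.3
eef_pos: [539.8, -20.4, 24.2]
eef_rot: [0.067, 3.136, 0.005]
ft_force: [0.1, -0.2, -0.3]
gripper_width: 0.007
```

```bash
python3 d.py 539.6 -21.4 13 0.045; python3 - <<'E'
from h import *
s=optics.capture("side")
crop(s["color"],190,140,100,90,6,"pics/b6.png")
E
```

```text
clk 13.3 pos [539.8 -20.4  24.2] yang 0.043 zax [ 0.005  0.003 -1.   ] F [ 0.06 -0.18 -0.27] w 0.007 q [-0.37  0.26  0.37  1.93 -0.12  0.96  1.59]
delta cm tool: [ 0.02 -0.11  1.12]
turn: [0.0035 0.005  0.0023]  delta in turned frame: [ 0.02 -0.11  1.12]
```

View pics/b6.png

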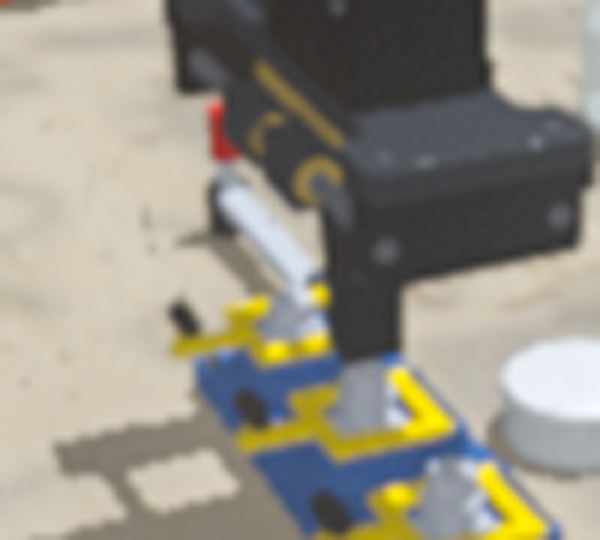

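Over the middle bolt. Descend to near contact, then tap.

>>> send_rows(
  rows=[
    [0,0,0,0,-0.1,0.6,1],
    [0,0,0,0,0,0.4,1],
    [0,0,0,0,0,0,1],
  ],
)

```text
clock: 13.65
eef_pos: [541.0, -21.2, 17.5]
eef_rot: [0.067, 3.134, 0.008]
ft_force: [-15.3, 2.4, 43.0]
gripper_width: 0.002
```

>>> send_rows(
  rows=[
    [0,0,0,0,0,0.15,1],
    [0,0,0,0,0,0,1],
  ],
)

```text
clock: 13.85
eef_pos: [541.2, -21.2, 17.3]
eef_rot: [0.068, 3.133, 0.009]
ft_force: [-20.9, 2.1, 56.5]
gripper_width: 0.004
```

>>> send_rows(
  rows=[
    [0,0,0,0,0,0.1,1],
    [0,0,0,0,0,0,1],
  ],
)

```text
clock: 14.05
eef_pos: [541.4, -21.2, 17.1]
eef_rot: [0.068, 3.133, 0.01]
ft_force: [-24.5, 2.1, 65.6]
gripper_width: 0.003
```

>>> send_rows(
  rows=[
    [0,0,0,0,0,-2.0,1],
    [0,0,0,0,-2.4,0,1],
    [0,0,0,0,-2.4,0,1],
    [0,0,0,0,-2.4,0,1],
    [0,0,0,0,0,0,1],
  ],
)

```text
clock: 14.55
eef_pos: [535.9, -97.8, 31.1]
eef_rot: [0.075, 3.136, 0.002]
ft_force: [0.7, -0.5, -0.1]
gripper_width: 0.005
```

>>> send_rows(
  rows=[
    [0,0,0,0,0,0,1],
    [0,0,0,0,0,0,1],
  ],
)

```text
clock: 14.75
eef_pos: [536.5, -93.1, 31.1]
eef_rot: [0.066, 3.136, 0.005]
ft_force: [0.1, 0.2, 0.1]
gripper_width: 0.008
```

```bash
python3 d.py 536.3 -93.3 18 0.045; python3 - <<'E'
from h import *
s=optics.capture("side")
crop(s["color"],190,140,120,90,6,"pics/b7.png")
E
```

```text
clk 14.75 pos [536.5 -93.1  31.1] yang 0.042 zax [ 0.005  0.003 -1.   ] F [0.06 0.17 0.1 ] w 0.008 q [-0.27  0.27  0.41  1.92 -0.13  0.98  1.73]
delta cm tool: [ 0.02 -0.02  1.3 ]
turn: [0.0034 0.0045 0.0027]  delta in turned frame: [ 0.02 -0.02  1.31]
```

View pics/b7.png

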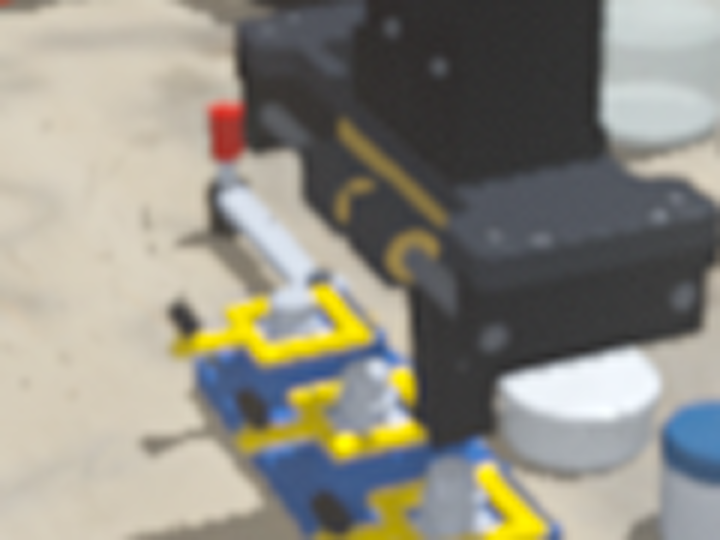

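>>> send_rows(
  rows=[
    [0,0,0,0,0,0.6,1],
    [0,0,0,0,0,0.5,1],
    [0,0,0,0,0,0,1],
    [0,0,0,0,0,0,1],
  ],
)

```text
clock: 15.2
eef_pos: [536.3, -94.2, 20.1]
eef_rot: [0.068, 3.136, 0.004]
ft_force: [-0.5, 0.6, 0.1]
gripper_width: 0.006
```

>>> send_rows(
  rows=[
    [0,0,0,0,0,0.15,1],
    [0,0,0,0,0,0,1],
  ],
)

```text
clock: 15.4
eef_pos: [536.5, -94.4, 18.8]
eef_rot: [0.069, 3.136, 0.005]
ft_force: [0.1, 0.7, -0.1]
gripper_width: 0.004
```

>>> send_rows(
  rows=[
    [0,0,0,0,0,0.1,1],
    [0,0,0,0,0,0,1],
  ],
)

```text
clock: 15.6
eef_pos: [536.7, -94.4, 18.4]
eef_rot: [0.069, 3.136, 0.005]
ft_force: [-1.8, -0.2, 4.8]
gripper_width: 0.003
```

>>> send_rows(
  rows=[
    [0,0,0,0,0,0.07,1],
    [0,0,0,0,0,0,1],
  ],
)

```text
clock: 15.8
eef_pos: [536.8, -94.5, 18.2]
eef_rot: [0.069, 3.135, 0.005]
ft_force: [-3.2, 0.2, 12.4]
gripper_width: 0.006
```

>>> send_rows(
  rows=[
    [0,0,0,0,0,-4.5,1],
    [0,0,0,1,3.6,0,0.5],
    [0,0,0,1,3.6,0,0.5],
    [0,0,0,1,3.6,0,0.5],
    [0,0,0,1.2,3.7,0,0.5],
  ],
)

```text
clock: 16.3
eef_pos: [500.5, 53.4, 62.7]
eef_rot: [0.07, 3.135, 0.005]
ft_force: [1.5, -0.2, -1.2]
gripper_width: 0.283
```

>>> send_rows(
  rows=[
    [0,0,0,0,0,0,0.5],
    [0,0,0,0,0,0,0.5],
    [0,0,0,0,0,0,0.5],
  ],
)

```text
clock: 16.6
eef_pos: [501.0, 51.0, 62.5]
eef_rot: [0.071, 3.136, 0.004]
ft_force: [-0.4, -0.6, -0.6]
gripper_width: 0.482
```

```bash
python3 d.py 500.9 52.4 1.5 0.045; python3 - <<'E'
from h import *
s=optics.capture("side")
crop(s["color"],180,130,120,90,6,"pics/c1.png")
t=optics.capture("top"); cv2.imwrite("pics/c1t.png",t["color"])
E
```

```text
clk 16.6 pos [501.   51.   62.5] yang 0.045 zax [ 0.005  0.002 -1.   ] F [-0.36 -0.57 -0.59] w 0.482 q [-0.49  0.14  0.32  1.98 -0.05  1.02  1.38]
delta cm tool: [0.05 0.12 6.1 ]
turn: [ 0.0027  0.0052 -0.0001]  delta in turned frame: [0.02 0.14 6.1 ]
```

View pics/c1.png

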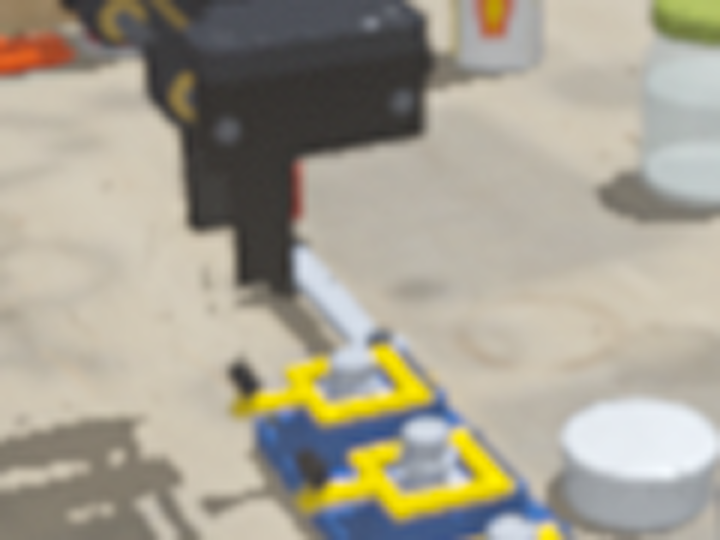

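>>> send_rows(
  rows=[
    [0,0,0,0.05,0.1,2,0.5],
    [0,0,0,0,0,2,0.5],
    [0,0,0,0,0,0,0.5],
    [0,0,0,0,0,0,0.5],
  ],
)

```text
clock: 17.1
eef_pos: [500.4, 52.5, 22.6]
eef_rot: [0.071, 3.136, 0.004]
ft_force: [1.0, 0.5, -1.0]
gripper_width: 0.498
```

```bash
python3 d.py 500.9 52.4 1.5 0.045; python3 - <<'E'
from h import *
s=optics.capture("side")
crop(s["color"],180,130,120,90,6,"pics/c2.png")
E
```

```text
clk 17.1 pos [500.4  52.5  22.6] yang 0.045 zax [ 0.004  0.002 -1.   ] F [ 1.02  0.48 -0.99] w 0.498 q [-0.48  0.19  0.32  2.02 -0.07  0.94  1.4 ]
delta cm tool: [-0.04 -0.01  2.11]
turn: [ 0.0025  0.0043 -0.0002]  delta in turned frame: [-0.05 -0.01  2.11]
```

View pics/c2.png

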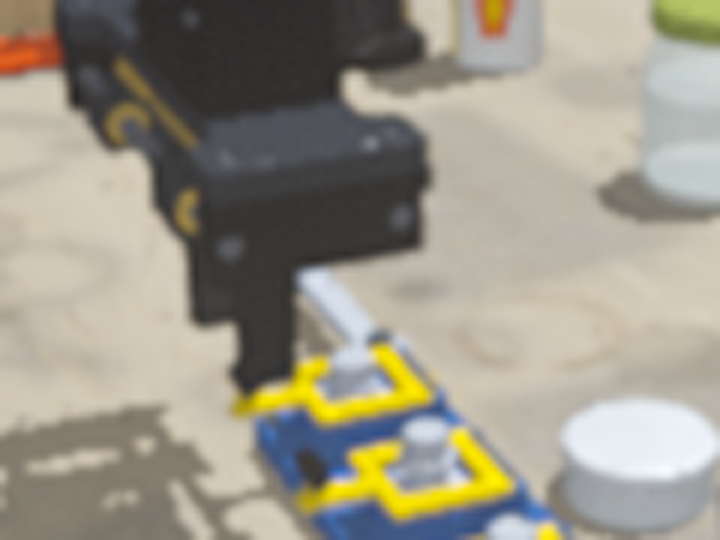

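>>> send_rows(
  rows=[
    [0,0,0,0,0,1,0.5],
    [0,0,0,0,0,1,0.5],
    [0,0,0,0,0,0,0.5],
    [0,0,0,0,0,0,0.5],
  ],
)

```text
clock: 17.55
eef_pos: [500.2, 53.3, 2.1]
eef_rot: [0.069, 3.137, 0.004]
ft_force: [0.5, -0.2, 0.9]
gripper_width: 0.499
```

>>> send_rows(
  rows=[
    [0,0,0,0,0,0,0.7],
    [0,0,0,0,0,0,0.9],
    [0,0,0,0,0,0,1],
    [0,0,0,0,0,0,1],
    [0,0,0,0,0,0,1],
  ],
)

```text
clock: 18.05
eef_pos: [500.5, 51.5, 2.4]
eef_rot: [0.07, 3.136, 0.001]
ft_force: [-0.8, -4.5, 1.2]
gripper_width: 0.174
```

```bash
python3 d.py 500.9 52.4 1.5 0.045; python3 - <<'E'
from h import *
s=optics.capture("side")
crop(s["color"],180,130,120,90,6,"pics/c3.png")
E
```

```text
clk 18.05 pos [500.5  51.5   2.4] yang 0.045 zax [ 0.005  0.001 -1.   ] F [-0.77 -4.51  1.16] w 0.174 q [-0.47  0.22  0.31  2.04 -0.09  0.89  1.41]
delta cm tool: [-0.04  0.09  0.09]
turn: [0.0011 0.0048 0.0002]  delta in turned frame: [-0.04  0.09  0.09]
```

View pics/c3.png

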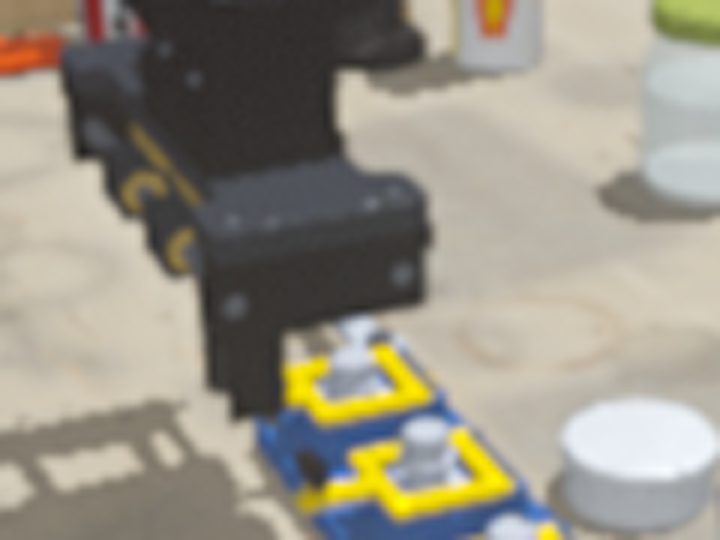

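>>> send_rows(
  rows=[
    [0,0,0,-0.1,0,-0.5,1],
    [0,0,0,-0.15,0,-0.49,1],
    [0,0,0,-0.18,0,-0.48,1],
    [0,0,0,-0.22,0,-0.46,1],
    [0,0,0,-0.25,0,-0.44,1],
  ],
)

```text
clock: 18.6
eef_pos: [509.0, 51.1, 25.9]
eef_rot: [0.071, 3.137, 0.002]
ft_force: [1.3, -5.8, -4.0]
gripper_width: 0.173
```

```bash
python3 d.py; python3 - <<'E'
from h import *
s=optics.capture("side")
crop(s["color"],180,130,120,90,6,"pics/c4.png")
E
```

```text
clk 18.6 pos [509.   51.1  25.9] yang 0.045 zax [ 0.004  0.001 -1.   ] F [ 1.29 -5.81 -3.98] w 0.173 q [-0.47  0.2   0.32  2.   -0.08  0.95  1.41]
```

View pics/c4.png

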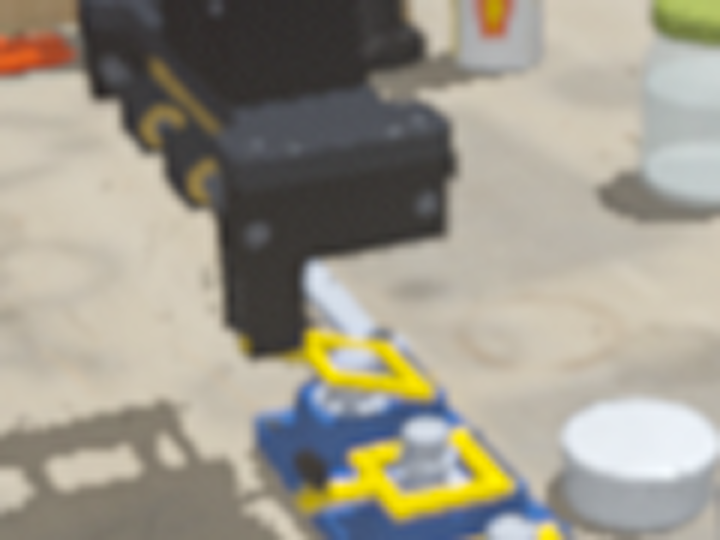

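The cap is lifting with the gripper. Continue the arc.

>>> send_rows(
  rows=[
    [0,0,0,-0.28,0.1,-0.42,1],
    [0,0,0,-0.31,0.1,-0.4,1],
    [0,0,0,-0.34,0.1,-0.38,1],
    [0,0,0,-0.37,0,-0.36,1],
    [0,0,0,-0.4,0,-0.33,1],
  ],
)

```text
clock: 19.15
eef_pos: [524.9, 50.6, 44.2]
eef_rot: [0.074, 3.139, -0.003]
ft_force: [-2.4, -11.8, -2.4]
gripper_width: 0.171
```

>>> send_rows(
  rows=[
    [0,0,0,0,0,0,1],
    [0,0,0,0,0,0,1],
    [0,0,0,0,0,0,1],
    [0,0,0,0,0,0,1],
  ],
)

```text
clock: 19.55
eef_pos: [524.9, 50.6, 44.2]
eef_rot: [0.074, 3.139, -0.003]
ft_force: [-1.8, -12.7, -0.8]
gripper_width: 0.178
```

```bash
python3 d.py; python3 - <<'E'
from h import *
s=optics.capture("side");t=optics.capture("top")
crop(s["color"],180,130,120,90,6,"pics/c5.png")
crop(t["color"],130,120,240,140,3.3,"pics/c5t.png")
E
```

```text
clk 19.55 pos [524.9  50.6  44.2] yang 0.047 zax [ 0.002 -0.002 -1.   ] F [ -1.76 -12.71  -0.79] w 0.178 q [-0.47  0.21  0.32  1.94 -0.08  1.    1.41]
```

View pics/c5.png

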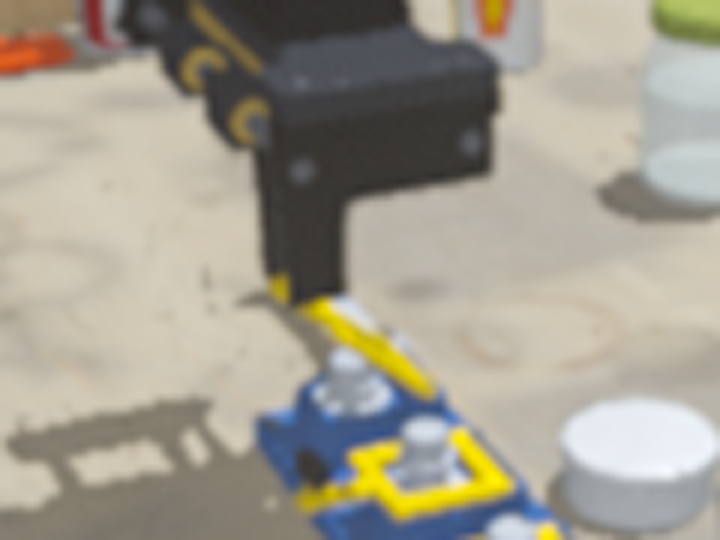

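View pics/c5t.png

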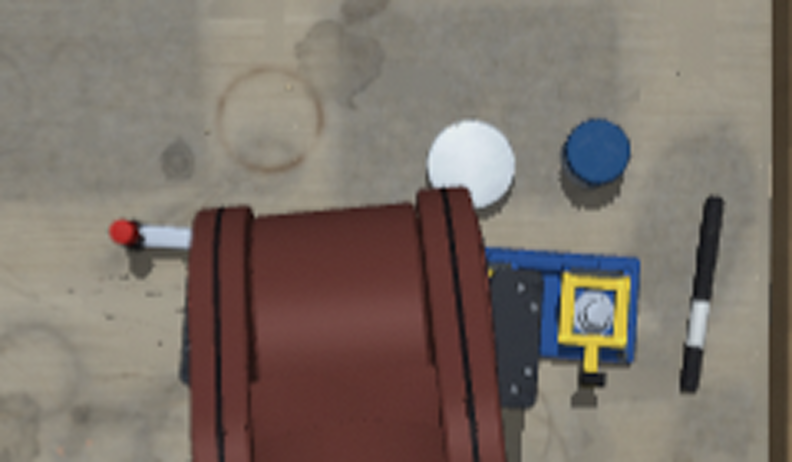

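```bash
python3 - <<'E'
from h import *
t=optics.capture("top"); im=t["color"].astype(int)
m=(im[...,2]>140)&(im[...,1]<60)&(im[...,0]<60); m[:, :140]=0; m[:,200:]=0; m[:150]=0
v,u=np.nonzero(m); p=ray(t,(u.mean(),v.mean()),60)
d=p[:2]-[575,97.1]; c,s=np.cos(.0454),np.sin(.0454); f=[c*d[0]-s*d[1],s*d[0]+c*d[1]]
print(p,np.hypot(*f),np.arctan2(f[1],-f[0]))
E
python3 -c "
from workcell import workorder; print(workorder.close_job())"; python3 d.py
```

```text
[579.52543691 206.1416124   60.        ] 109.13547917095265 1.566874449459533
the job is handed in; nothing more can be done
None
the job is handed in; nothing more can be done
```

I handed the job in at about 19.6 s. The leg is swung out to its stop, the left bolt turned out to be the loose one, and the gripper is holding its cap open.

- **Leg:** I gripped the knob and swung it round to the stop. The last top picture puts it at about 1.57 rad.
- **Left tap:** the bolt sank. Contact was about 6 mm lower than on the other two before it stopped hard at 15.7 N, and the side picture shows the head lower.
- **Middle tap:** tight. I came down on this one too hard: it took about 43 N on contact and about 66 N at the end, well above the suggested 6 to 10 N. The force was on the fingers and below the 120 N wrist limit.
- **Right tap:** tight at 12 N.
- **Cap:** I gripped the left cap by the ends of its grip bar and lifted it along its arc. By the TCP travel it is about 0.75 rad open. It was still over the last readings, with the fingers stopped on the bar and not fully shut.
- **Final view:** the middle and right caps look shut, and the tins and pen look unmoved.

Two readings disagreed or were left over:

- **Height offset:** the reported TCP height was about 37 mm lower than the true fingertip height. The pictures showed it, and the bolt-head contacts confirmed it (reported about 18 mm against the true 55 mm). I worked with that offset throughout.
- **Sideways load:** about 12 N sideways on the gripped bar remained at the end.

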